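# Set a taper wedge up level on a sine bar

### The arm

A 6-joint arm with a two-finger parallel gripper is mounted at the origin on a cart in front of the work surface, level with it; the furniture and walls round the work are solid. World frame = base frame: x ahead of the robot, y to its left, z up, the work surface at z = 0. Lengths are in mm, angles in rad, forces in N, time in s.
With the tool pointing down it reaches from about 275 to 750 mm from the base axis. Payload 10.2 kg.
Tool frame: the origin (TCP) lies on the centre line of the jaws, within the pads' length; the fingertips stand 19 mm ahead of it and the grasp point (between the pads) is the TCP; z points along the fingers, y is the line along which they close (so a half turn about z gives the same grasp; the last joint's range is limited). The gripper opens to 85 mm and grips with 20 to 120 N. Pads are 22 mm wide; open, the fingers measure 114 mm over their backs; the gripper's body (76 mm by 85 mm) begins 54 mm behind the grasp point. The pads swing forward as they close: fully open they stand 13 mm farther back than shut.
Start: joints at [0.895, 0.313, 1.498, -0, 1.331, -0.223], TCP at [229.693, 472.094, 250.294] pointing down, gripper open.
Joint ranges: [-2.94, 2.94], [-0.97, 2.17], [0.19, 2.56], [-1.23, 4.37], [0.02, 3.11], [-2.88, 2.88]. Speed limits (rad/s): [2.39, 2.39, 3.01, 3.14, 3.14, 3.14].

### API

Orientations are given as a unit quaternion [w, x, y, z].
In Python, from rig import sense, capture, finish_job, regions_of, mark_of gives the robot as it stands.
- The arm moves only by the tool jog_arm, never from a script. Its argument "series" is text: rows parted by semicolons, each of 7 numbers parted by spaces: the shift along the tool's x, y, z in units of 0.4 m (1.0 is 0.4 m), then the turn, a rotation vector about the tool's x, y, z in units of pi/2 rad (1.0 is pi/2 rad), then the opening, from -1 (shut) to 1 (fully open). A call has 1 to 20 rows; each row is the pose to reach, as a shift and turn from the pose commanded when the call began, along the tool's axes at that moment; what a row does not reach only later rows make up. A row lasts 1/8 s, in which the tool goes at most 62.5 mm and 10.7 degrees, less where a joint would pass 70% of its speed; a pose out of reach is approached as far as the arm can. A call with a number of a shift or a turn outside -1 to 1 is refused whole. A call with a gripper value outside its range is refused whole. The fingers move at their own pace and stop on an object; "grip_force" is the grip in N (left out, the last holds). Time passes only in rows, so rows that repeat a pose let the fingers close. It gives the time, the measured TCP pose, the force, the opening and the grip force at its end, in the units of the state.
- sense(): the state, without advancing time (a new reading comes with each control period).
- capture(name): name is "scene" or "side" or "wrist"; returns a dict with "img" (480x640x3 uint8, red, green, blue), "intrinsics" (3x3 intrinsics, pixels), "R" (3x3) and "t" (3): a world point X has camera coordinates R X + t. Camera axes: x right, y down, z forward; pixel columns grow to the right and rows downward; lengths in mm; the calibration is good to about 2 mm. A picture is of the moment at which its call begins. There is no depth.
- finish_job(): hands the job in; it is judged then, once.
Trained networks look in a picture, given as the dict that the camera call returned (one of the last four; its "shot" number tells which), for a name from the list of things; names that differ only in an ending like _2 or _b are one class to them, and where a whole thing is asked for, a point or a joint stands for the part that bears it (a point fixed in the world has none). Each returns a list of dicts, best first, with "confidence" (0 to 1); they miss things now and then, are a little off and sometimes report something else, mostly with a low value. They report only what shows in the picture. A call takes as long as a camera call. They do not tell look-alikes from the thing itself.
- regions_of(label, picture): "region" (480x640 bool, what is visible of it) and "point" ([row, column] in pixels, amid what is visible of it).
- mark_of(label, picture): "point" ([row, column] in pixels: a listed point, or the origin of a listed thing).
The state is a dict: "time_s": time; "joints": joint angles; "dq": joint speeds; "tau": joint torques, N m; "eef_pos": TCP position; "ee_rot": TCP orientation; "force": force on the tool from outside, world axes, zero at the start; "wrist_torque": the same for the moment, N m; "grip_width": opening from 0.0 (shut) to 1.0 (fully open); "grip_force": force on a finger pad.
Only numpy, scipy, OpenCV 4.12 (cv2) and the standard library are available. Lean on these libraries where they do the work, as an engineer would, in place of code of your own. Each camera call takes 0.05 s, during which the arm holds its last target. There are 200 camera calls.

### The job

Set the brass taper wedge up for checking on the grey granite plate. First pile two slip blocks flat on the granite, the black wear block on top, as the roller bears on it, and below it whichever of the other two will bring the wedge's top face level; then rest the sine bar along the plate, its plain-end roller on the pile and its stop-end roller on the granite, the raised end on the side of the dial gauge stand. Last, lay the wedge flat along the middle of the bar, thick end close up to the stop, and leave the block you do not need and the oil can where they stand.

Things in the scene. Friction and masses are not known exactly. Their poses are not given: they have to be found in the camera images.
- plate: dark grey granite flat, a fixed slab 130 mm (x) by 200 mm (y), its top 25 mm above the origin, which is the centre of its underside. Its position and turn change with every start.
- steel_block: grey steel slip block, 35 x 35 mm square and 18 mm high, small dark hole in its middle; origin at the centre of its underside, z up. About 0.17 kg.
- wear_block: black carbide wear block, 35 x 35 mm square and 8 mm high; origin at the centre of its underside, z up. About 0.13 kg.
- ceramic_block: white ceramic slip block, 35 x 35 mm square and 24 mm high; origin at the centre of its underside, z up. Loose.
- sine_bar: steel sine bar: two 20 mm rollers across it, 100 mm between axes (x = -50 and +50 mm, 10 mm up), under a body 120 mm long (x), 30 mm wide (y), sides upright from 14 mm to the flat top at 32 mm. Origin midway between the rollers, level with their underside. Brass stop plate at the -x end: inner face x = -60 mm, 6 mm thick, 12 mm above the top; +x end plain. About 0.55 kg.
- bar_roller (a point): axis of the sine bar's plain-end (+x) roller, at the middle of the bar's width; axes as the bar's.
- wedge: solid brass taper wedge, 70 mm long (x), 26 mm wide (y, parallel upright sides); origin at the centre of its flat underside; 36 mm high at the thick end (-x), 17.15 mm at the thin end (+x), so its top slopes by 15.07 degrees (0.263 rad). About 0.35 kg.
- wedge_top (a point): middle of the wedge's sloping top face, 26.6 mm above its underside; its z axis is square to the top face, so upright means that the top is level. A small dark hole in the top lies 12 mm from here towards the thick end.
- gauge_stand: dial gauge on a black magnetic stand (base 50 x 58 mm, column 195 mm high), fixed behind the plate to the left or to the right; origin at the centre of the base's underside.
- oiler: red oil can, 61 mm in diameter, 129 mm high, loose, behind the plate on the other side; origin at the centre of its underside.
Things that resemble listed ones, but are neither listed nor needed, are in the scene too. Leave any brown or orange look-alike of the steel_block alone.

How it is judged:
By the outcome, as a careful person would: the job done as asked, in the order asked, and still so for the second after the job is handed in, with the robot touching nothing.
It also fails if it takes over 112 s, if anything falls off the work surface, if the arm or the gripper's body presses on something with over 40 N, if the wrist force passes 120 N, or if a joint passes its speed limit or range.

## Working session

There is one attempt and no reset: what is moved stays moved. The work goes in short steps, Python scripts to look and compute and a tool call to move; the robot and the scene stay as the last step left them, time stands still between calls to the robot, and variables do not carry over. Pictures are saved under pics/ and viewed, at most 14 in all, crops included, and the job is handed in when it is done.

Besides the shell and the picture viewer there is one more tool, called by a JSON object that holds its "fn" and its "kwargs". jog_arm: Moves the arm, as the interface text tells. Shifts and turns lie within -1 to 1; 1 stands for 0.4 m of shift or pi/2 rad of turn. Its arguments: {"type":"object","properties":{"series":{"type":"string"},"grip_force":{"type":"number"}},"required":["series"]}

```bash
mkdir -p pics; ls; python3 - <<'E'
from rig import *
import cv2,numpy as np
s=sense();print(s)
for n in("scene","side","wrist"):
    p=capture(n);cv2.imwrite(f"pics/{n}0.png",p["img"][:,:,::-1]);print(n,p["intrinsics"].tolist(),p["R"].tolist(),p["t"].tolist())
    for l in ["plate","steel_block","wear_block","ceramic_block","sine_bar","bar_roller","wedge","wedge_top","gauge_stand","oiler"]:
        print(l,[(np.round(m["point"]).tolist(),round(m["confidence"],2)) for m in mark_of(l,p)][:4])
E
```

```text
pics
{'time_s': 0.0, 'joints': array([ 8.94579577e-01,  3.13457838e-01,  1.49846826e+00,  1.48834895e-05,
        1.33102289e+00, -2.23427647e-01]), 'dq': array([-5.65711413e-04, -2.24978186e-04, -8.81530118e-05,  1.81879888e-04,
        1.75666526e-03, -1.87143499e-05]), 'tau': array([ 3.52101870e-04, -4.12269652e+01, -2.59744066e+01, -1.17537979e-04,
        4.14039561e-03,  4.74903359e-06]), 'eef_pos': array([229.53596768, 471.88719831, 249.71932462]), 'ee_rot': array([-3.01377589e-04,  2.24467221e-01,  9.74481404e-01, -6.07559645e-04]), 'force': array([ 0.39582279,  0.15415947, -0.03669885]), 'wrist_torque': array([ 0.0381416 ,  0.00510175, -0.00418673]), 'grip_force': 0.0, 'grip_width': 0.9998905896409614}
scene [[541.076995416434, 0.0, 313.49432155948756], [0.0, 541.076995416434, 245.58345498921875], [0.0, 0.0, 1.0]] [[0.7860566069813953, -0.6179917420079145, 0.01418511300340948], [-0.2617413729207781, -0.3535363629078101, -0.8980553957320582], [0.5600057716867232, 0.7022095462979271, -0.4396536008787113]] [-450.12998496659077, 191.57779866780257, 704.2245695799219]
plate [([25
[... 1135 characters left out ...]

wedge [([209.0, 358.0], 0.69)]
wedge_top [([200.0, 364.0], 0.7), ([278.0, 398.0], 0.17)]
gauge_stand [([319.0, 184.0], 0.82)]
oiler [([198.0, 362.0], 0.17)]
wrist [[347.1452234243529, 0.0, 319.8847675522113], [0.0, 347.1452234243529, 241.34813822688625], [0.0, 0.0, 1.0]] [[0.4372850325778072, 0.8993229615524222, 0.00010539453777656113], [0.8556917085771112, -0.4161059120319757, 0.30764845171790395], [0.27671917200622714, -0.13443987799987073, -0.9515000888321397]] [-525.282685812441, -40.03295772054212, 379.48098626167763]
plate []
steel_block [([478.0, 104.0], 0.66)]
wear_block []
ceramic_block [([447.0, 152.0], 0.74)]
sine_bar []
bar_roller []
wedge []
wedge_top []
gauge_stand []
oiler []
```

View pics/scene0.png

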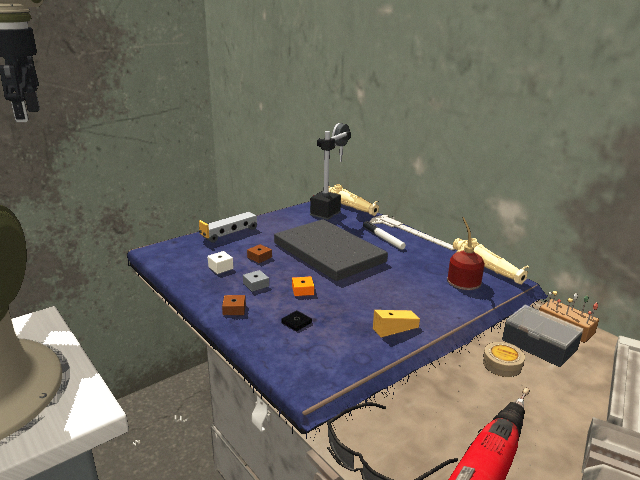

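View pics/side0.png

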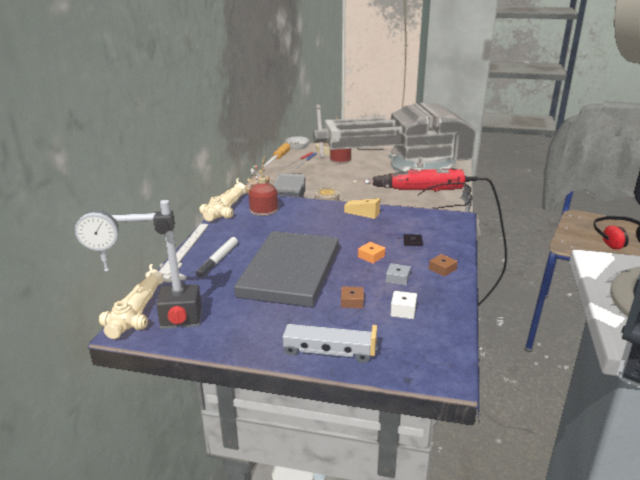

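```bash
cat > h.py <<'E'
from rig import *
import cv2,numpy as np
from scipy.optimize import minimize
from scipy.spatial.transform import Rotation as Ro
def box(x0,x1,y0,y1,z0,z1): return np.array([[x,y,z] for x in(x0,x1) for y in(y0,y1) for z in(z0,z1)],float)
def blk(h): return [box(-17.5,17.5,-17.5,17.5,0,h)]
def cyl(x): return np.array([[x+10*np.cos(a),y,10+10*np.sin(a)] for a in np.arange(0,6.28,.4) for y in(-15,15)])
M={"steel_block":blk(18),"wear_block":blk(8),"ceramic_block":blk(24),"plate":[box(-65,65,-100,100,0,25)],
 "sine_bar":[box(-60,60,-15,15,14,32),box(-66,-60,-15,15,14,44),cyl(-50),cyl(50)],
 "wedge":[np.array([[x,y,z] for y in(-13,13) for x,z in((-35,0),(35,0),(-35,36),(35,17.15))])],
 "gauge_stand":[box(-25,25,-29,29,0,40)],"oiler":[np.array([[30.5*np.cos(a),30.5*np.sin(a),z] for a in np.arange(0,6.28,.4) for z in(0,80)])]}
def proj(p,X):
    c=X@p["R"].T+p["t"]; u=c@p["intrinsics"].T; return u[:,:2]/u[:,2:]
def ray(p,rc,z):
    d=p["R"].T@np.linalg.inv(p["intrinsics"])@[rc[1],rc[0],1]; o=-p["R"].T@p["t"]; return o+d*(z-o[2])/d[2]
def render(p,parts,R,t):
    m=np.zeros((480,640),np.uint8)
    for P in parts:
        h=cv2.convexHull((proj(p,P@R.T+t)*16).round().astype(np.int32)[:,None])
        cv2.fillConvexPoly(m,h,255,cv2.LINE_AA,4)
    return cv2.GaussianBlur(m.astype(np.float32)/255,(0,0),1.5)
def near(label,p,seed,d=25):
    r=[x for x in regions_of(label,p) if np.hypot(*(np.array(x["point"])-seed))<d]
    return r[0]["region"] if r else None
def fit(label,views,x0,free_z=True,pars=None):
    # views: [(pic,mask)], x0: x,y,yaw,z
    parts=pars or M[label]
    B=[(p,cv2.GaussianBlur(m.astype(np.float32),(0,0),1.5)) for p,m in views]
    def c(v):
        z=v[3] if free_z else x0[3]
        return sum(((render(p,parts,Ro.from_euler("z",v[2]/30).as_matrix(),np.array([v[0],v[1],z]))-b)**2).sum()/max(b.sum(),1) for p,b in B)
    best=None
    for dy in(-.35,0,.35):
        v0=np.array([x0[0],x0[1],(x0[2]+dy)*30,x0[3]])[:4 if free_z else 3]
        s=v0+np.vstack([np.zeros(len(v0)),np.eye(len(v0))*8])
        r=minimize(c,v0,method="Nelder-Mead",options=dict(initial_simplex=s,xatol=.05,fatol=1e-5,maxiter=400))
        if best is None or r.fun<best.fun: best=r
    v=best.x; return dict(x=v[0],y=v[1],yaw=v[2]/30,z=v[3] if free_z else x0[3],cost=best.fun/len(views))
def show(d): return {k:round(float(v),3) for k,v in d.items()}
E
python3 - <<'E'
from h import *
S=capture("scene");D=capture("side")
for l,s,d,yaw in [("plate",(248,330),(268,290),0),("steel_block",(281,256),(275,398),0),("wear_block",(320,296),(240,414),0),("ceramic_block",(262,220),(304,403),0),("sine_bar",(226,230),(343,328),0),("wedge",(322,396),(208,362),-1),("gauge_stand",(180,325),(270,160),0),("oiler",(265,466),(196,263),0)]:
    v=[(p,m) for p,m in((S,near(l,S,s)),(D,near(l,D,d))) if m is not None]
    w=ray(S,s,10); 
    if v: print(l,len(v),show(fit(l,v,[w[0],w[1],yaw,0])))
    else: print(l,w)
for s in [(254,260),(287,303),(304,234)]: print("lookalike",ray(S,s,10).round())
for s in [(220,370),(240,400)]: print("tools",ray(S,s,10).round())
E
```

```text
plate 2 {'x': 634.24, 'y': 30.31, 'yaw': -0.003, 'z': 1.095, 'cost': 0.027}
steel_block 2 {'x': 451.19, 'y': 11.966, 'yaw': -0.063, 'z': -0.101, 'cost': 0.066}
wear_block 2 {'x': 437.857, 'y': -127.633, 'yaw': 0.09, 'z': 0.28, 'cost': 0.045}
ceramic_block 2 {'x': 431.952, 'y': 105.881, 'yaw': 0.02, 'z': -0.811, 'cost': 0.032}
sine_bar 2 {'x': 524.951, 'y': 229.647, 'yaw': 0.072, 'z': -2.249, 'cost': 0.021}
wedge 2 {'x': 552.863, 'y': -233.781, 'yaw': -0.203, 'z': 0.199, 'cost': 0.029}
gauge_stand 1 {'x': 840.342, 'y': 291.203, 'yaw': -1.589, 'z': -46.731, 'cost': 0.438}
oiler 2 {'x': 758.413, 'y': -205.562, 'yaw': 1.618, 'z': -5.448, 'cost': 0.324}
lookalike [512.  91.  10.]
lookalike [503. -59.  10.]
lookalike [379. -35.  10.]
tools [800.  86.  10.]
tools [778. -27.  10.]
```

```bash
cat >> h.py <<'E'
def Rt(ang,tilt=0):
    a=np.radians(ang); x=np.array([np.cos(a),np.sin(a),0]); z=np.array([0,0,-1.]); R=np.c_[x,np.cross(z,x),z]
    return R@Ro.from_euler("y",tilt,degrees=True).as_matrix()
def cur():
    s=sense(); q=s["ee_rot"]; return np.array(s["eef_pos"]),Ro.from_quat([q[1],q[2],q[3],q[0]]).as_matrix(),s
def go(x,y,z,ang,tilt=0):
    p,R,s=cur(); d=R.T@(np.array([x,y,z])-p)/400; w=Ro.from_matrix(R.T@Rt(ang,tilt)).as_rotvec()/(np.pi/2)
    print("ROW",np.r_[d,w].round(4).tolist(),"t",round(s["time_s"],2))
E
python3 - <<'E'
from h import *
go(451,40,240,87)
S=capture("scene");D=capture("side")
print(ray(S,(211,321),0),ray(D,(319,184),0))
E
```

```text
ROW [-0.9701, -0.7294, 0.0258, 0.0, 0.0, 0.7451] t 2.55
[760.26455999 209.971964     0.        ] [754.59195408 201.06258357   0.        ]
```

{"fn": "jog_arm", "kwargs": {"series": "-0.97 -0.73 0.02 0 0 0.745 1;-0.97 -0.73 0.02 0 0 0.745 1;-0.97 -0.73 0.02 0 0 0.745 1;-0.97 -0.73 0.02 0 0 0.745 1;-0.97 -0.73 0.02 0 0 0.745 1;-0.97 -0.73 0.02 0 0 0.745 1;-0.97 -0.73 0.02 0 0 0.745 1;-0.97 -0.73 0.02 0 0 0.745 1;-0.97 -0.73 0.02 0 0 0.745 1;-0.97 -0.73 0.02 0 0 0.745 1"}}

```text
time_s: 3.9
eef_pos: [450.6, 40.2, 242.3]
ee_rot: [-0.0, 0.725, 0.688, -0.0]
force: [0.3, 0.3, -0.4]
grip_width: 0.999
grip_force: 0.0
```

```bash
python3 - <<'E'
from h import *
W=capture("wrist");cv2.imwrite("pics/w1.png",W["img"][:,:,::-1]);print(cur()[0],(-W["R"].T@W["t"]).round())
def ctr(x,y,z): return proj(W,np.array([[x,y,z]]))[0][::-1]
for l,x,y,z,yaw in [("plate",634,30,0,0),("steel_block",451,12,0,-.06),("wear_block",438,-128,0,.09)]:
    print(l,ctr(x,y,9).round())
    m=near(l,W,ctr(x,y,9))
    if m is not None: print(l,show(fit(l,[(W,m)],[x,y,yaw,0],False)),m.sum())
E
```

```text
[450.47028703  40.59162043 242.33922924] [455. 119. 365.]
plate [209. 495.]
plate {'x': 635.194, 'y': 32.639, 'yaw': -0.004, 'z': 0.0, 'cost': 0.016} 26560
steel_block [234. 322.]
steel_block {'x': 451.795, 'y': 14.437, 'yaw': -0.088, 'z': 0.0, 'cost': 0.018} 1195
wear_block [347. 317.]
```

View pics/w1.png

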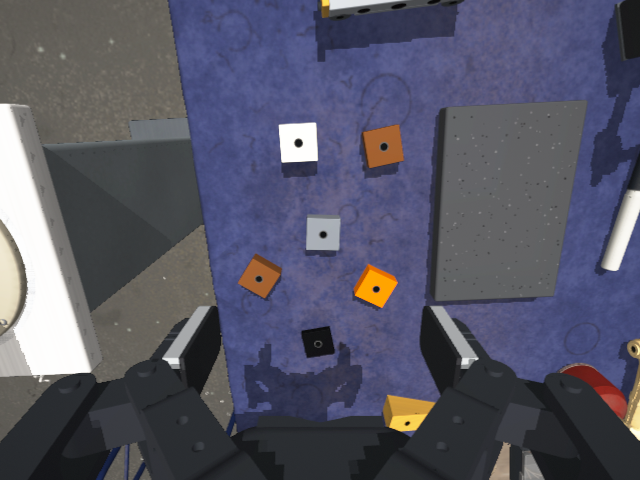

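```bash
python3 - <<'E'
from h import *
go(451.5,13,60,85.5);go(451.5,13,22,85.5)
E
```

```text
ROW [-0.069, 0.0057, 0.4562, 0.0002, 0.0, 0.0178] t 4.1
ROW [-0.069, 0.0057, 0.5512, 0.0002, 0.0, 0.0178] t 4.1
```

{"fn": "jog_arm", "kwargs": {"series": "-0.069 0.006 0.15 0 0 0.018 0.5;-0.069 0.006 0.3 0 0 0.018 0.5;-0.069 0.006 0.44 0 0 0.018 0.5;-0.069 0.006 0.5 0 0 0.018 0.5;-0.069 0.006 0.535 0 0 0.018 0.5;-0.069 0.006 0.551 0 0 0.018 0.5;-0.069 0.006 0.551 0 0 0.018 0.5;-0.069 0.006 0.551 0 0 0.018 -0.4;-0.069 0.006 0.551 0 0 0.018 -0.6;-0.069 0.006 0.551 0 0 0.018 -0.6;-0.069 0.006 0.551 0 0 0.018 -0.6;-0.069 0.006 0.551 0 0 0.018 -0.6", "grip_force": 40}}

```text
time_s: 5.6
eef_pos: [452.2, 12.0, 22.8]
ee_rot: [0.001, 0.735, 0.678, 0.0]
force: [-0.5, 1.0, 6.8]
grip_width: 0.398
grip_force: 40.5
```

```bash
python3 - <<'E'
from h import *
W=capture("wrist");cv2.imwrite("pics/w2.png",W["img"][200:,120:520,::-1]);s=sense();print(s["eef_pos"],s["grip_width"],s["grip_force"],s["force"])
E
```

```text
[452.23440938  12.0126447   22.75791961] 0.39589009685512827 40.52554965019226 [-2.03083671  0.96657951  6.19728815]
```

View pics/w2.png

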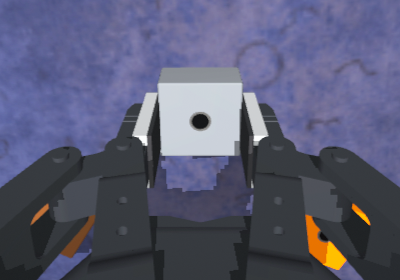

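```bash
python3 - <<'E'
from h import *
W=capture("wrist")
m=near("steel_block",W,(325,320),40)
print(m is not None and show(fit("steel_block",[(W,m)],[452,12,-.08,0],False)))
go(452,12,120,85.5);go(634.5,78.5,120,89.8);go(634.5,78.5,60,89.8);go(634.5,78.5,49,89.8)
E
```

```text
{'x': 452.379, 'y': 14.351, 'yaw': -0.083, 'z': 0.0, 'cost': 0.025}
ROW [-0.0001, -0.0002, -0.2432, 0.0009, 0.0001, -0.0012] t 5.75
ROW [0.2023, 0.4412, -0.2426, 0.0009, 0.0002, -0.049] t 5.75
ROW [0.2023, 0.441, -0.0926, 0.0009, 0.0002, -0.049] t 5.75
ROW [0.2023, 0.441, -0.0651, 0.0009, 0.0002, -0.049] t 5.75
```

{"fn": "jog_arm", "kwargs": {"series": "0 0 -0.1 0 0 0 -0.6;0 0 -0.2 0 0 0 -0.6;0.1 0.15 -0.243 0 0 -0.025 -0.6;0.202 0.441 -0.243 0 0 -0.049 -0.6;0.202 0.441 -0.243 0 0 -0.049 -0.6;0.202 0.441 -0.243 0 0 -0.049 -0.6;0.202 0.441 -0.243 0 0 -0.049 -0.6;0.202 0.441 -0.15 0 0 -0.049 -0.6;0.202 0.441 -0.093 0 0 -0.049 -0.6;0.202 0.441 -0.093 0 0 -0.049 -0.6;0.202 0.441 -0.08 0 0 -0.049 -0.6;0.202 0.441 -0.08 0 0 -0.049 -0.6"}}

```text
time_s: 7.25
eef_pos: [634.2, 78.3, 54.7]
ee_rot: [0.0, 0.708, 0.706, 0.0]
force: [0.2, 0.3, -2.1]
grip_width: 0.394
grip_force: 41.2
```

```bash
python3 - <<'E'
from h import *
S=capture("scene");D=capture("side");W=capture("wrist")
for n,v in(("SD",(S,D)),("W",(W,))):
  for l,x,y,z,yaw in [("plate",634,31,0,0),("steel_block",634.5,80,32,0)]:
    if n=="W" and l=="plate": continue
    vs=[]
    for p in v:
        m=near(l,p,proj(p,np.array([[x,y,z+9]]))[0][::-1],30)
        if m is not None: vs.append((p,m))
    if vs: print(n,l,len(vs),show(fit(l,vs,[x,y,yaw,z],len(vs)>1)))
go(634.5,78.5,47.8,89.8);print(sense()["eef_pos"],sense()["force"])
E
```

```text
SD plate 2 {'x': 634.341, 'y': 30.797, 'yaw': -0.007, 'z': -0.462, 'cost': 0.216}
SD steel_block 2 {'x': 637.993, 'y': 76.815, 'yaw': 0.333, 'z': 29.371, 'cost': 0.227}
W steel_block 1 {'x': 634.427, 'y': 80.905, 'yaw': 0.01, 'z': 32.0, 'cost': 0.039}
ROW [0.0001, 0.0008, 0.0155, 0.0001, 0.0, 0.0] t 7.65
[634.17421139  78.46883977  54.01726847] [ 2.39935729e-01 -1.51708217e-03 -1.89145115e+00]
```

{"fn": "jog_arm", "kwargs": {"series": "0 0 0.006 0 0 0 -0.6;0 0 0.011 0 0 0 -0.6;0 0 0.014 0 0 0 -0.6;0 0 0.0155 0 0 0 -0.6;0 0 0.0155 0 0 0 -0.6"}}

```text
time_s: 8.28
eef_pos: [634.2, 78.4, 47.8]
ee_rot: [0.0, 0.708, 0.706, 0.0]
force: [-1.1, -0.5, -0.0]
grip_width: 0.402
grip_force: 41.4
```

{"fn": "jog_arm", "kwargs": {"series": "0 0 0 0 0 0 0;0 0 0 0 0 0 0.5;0 0 0 0 0 0 0.5;0 0 -0.05 0 0 0 0.5;0 0 -0.15 0 0 0 0.5;0 0 -0.25 0 0 0 0.5;0 0 -0.25 0 0 0 0.5"}}

```text
time_s: 9.15
eef_pos: [635.7, 78.4, 152.7]
ee_rot: [0.003, 0.708, 0.706, 0.003]
force: [-0.5, 0.3, -0.7]
grip_width: 0.751
grip_force: 0.0
```

```bash
python3 - <<'E'
from h import *
W=capture("wrist")
m=near("steel_block",W,proj(W,np.array([[634,80,34]]))[0][::-1],30)
if m is not None: print(show(fit("steel_block",[(W,m)],[634,80,0,25],False)))
print(sense()["eef_pos"]);go(438,-128,150,95)
E
```

```text
{'x': 633.973, 'y': 80.815, 'yaw': 0.014, 'z': 25.0, 'cost': 0.035}
[634.10866832  78.46587503 148.4957301 ]
ROW [-0.5179, -0.4885, -0.0042, 0.0006, 0.0001, -0.0578] t 9.25
```

Steel block seated at (634, 80.8). On to the wear block.

{"fn": "jog_arm", "kwargs": {"series": "-0.518 -0.489 0 0 0 -0.058 0.5;-0.518 -0.489 0 0 0 -0.058 0.5;-0.518 -0.489 0 0 0 -0.058 0.5;-0.518 -0.489 0 0 0 -0.058 0.5;-0.518 -0.489 0 0 0 -0.058 0.5;-0.518 -0.489 0 0 0 -0.058 0.5;-0.518 -0.489 0 0 0 -0.058 0.5;-0.518 -0.489 0 0 0 -0.058 0.5"}}

```text
time_s: 10.25
eef_pos: [438.2, -127.4, 147.5]
ee_rot: [-0.0, 0.675, 0.738, 0.0]
force: [0.2, 0.5, 0.4]
grip_width: 0.751
grip_force: 0.0
```

```bash
python3 - <<'E'
from h import *
W=capture("wrist")
print([(r["point"],r["confidence"]) for r in regions_of("wear_block",W)],proj(W,np.array([[438,-128,4]]))[0][::-1])
m=near("wear_block",W,proj(W,np.array([[438,-128,4]]))[0][::-1],30)
if m is not None: print(show(fit("wear_block",[(W,m)],[438,-128,0.09,0],False)))
print(sense()["eef_pos"],sense()["time_s"]);go(438,-127,19,95)
E
```

```text
[([228.3, 318.7], 0.82)] [233.67190665 319.32227242]
{'x': 438.79, 'y': -124.637, 'yaw': 0.153, 'z': 0.0, 'cost': 0.035}
[ 438.09236602 -127.52326785  147.52303435] 10.4
ROW [0.0012, -0.0, 0.3213, -0.0001, -0.0002, 0.0009] t 10.4
```

{"fn": "jog_arm", "kwargs": {"series": "0.001 -0.001 0.12 0 0 -0.025 0.1;0.001 -0.001 0.22 0 0 -0.025 0.1;0.001 -0.001 0.28 0 0 -0.025 0.1;0.001 -0.001 0.305 0 0 -0.025 0.1;0.001 -0.001 0.316 0 0 -0.025 0.1;0.001 -0.001 0.32 0 0 -0.025 0.1;0.001 -0.001 0.321 0 0 -0.025 0.1;0.001 -0.001 0.321 0 0 -0.025 0.1"}}

```text
time_s: 11.4
eef_pos: [437.6, -127.8, 19.7]
ee_rot: [0.0, 0.661, 0.75, 0.0]
force: [-0.6, 0.3, -0.1]
grip_width: 0.547
grip_force: 0.0
```

```bash
python3 - <<'E'
from h import *
W=capture("wrist");cv2.imwrite("pics/w3.png",W["img"][200:,120:520,::-1]);s=sense();print(s["eef_pos"],s["grip_width"],s["grip_force"],s["force"])
E
```

```text
[ 437.54103619 -127.79438677   19.64468943] 0.5539120211515117 0.0 [ 0.10103665  0.13379433 -0.94480275]
```

View pics/w3.png

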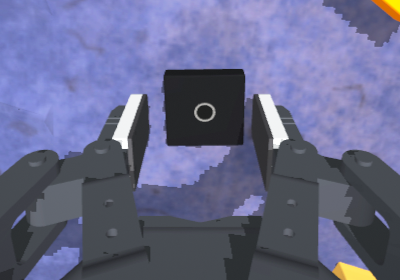

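{"fn": "jog_arm", "kwargs": {"series": "0 0 0 0 0 0 -0.3;0 0 0 0 0 0 -0.6;0 0 0 0 0 0 -0.6;0 0 0 0 0 0 -0.6;0 0 0 0 0 0 -0.6;0 0 -0.01 0 0 0 -0.6;0 0 -0.03 0 0 0 -0.6"}}

```text
time_s: 12.32
eef_pos: [437.2, -127.6, 31.5]
ee_rot: [-0.0, 0.661, 0.75, -0.0]
force: [-0.6, 0.4, -2.1]
grip_width: 0.392
grip_force: 40.2
```

```bash
python3 - <<'E'
from h import *
W=capture("wrist");cv2.imwrite("pics/w4.png",W["img"][200:,120:520,::-1]);s=sense();print(s["eef_pos"],s["grip_width"],s["grip_force"],s["force"])
m=near("wear_block",W,(312,320),40)
if m is not None: print(show(fit("wear_block",[(W,m)],[438,-125,0.13,s["eef_pos"][2]-19.6],False)))
go(634,78.5,130,89.8);go(634,78.5,72,89.8)
E
```

```text
[ 437.71487137 -127.87751564   32.50967078] 0.39395154291989254 40.28607666492462 [ 1.69417562 -1.26656177 -0.58368359]
{'x': 436.778, 'y': -123.935, 'yaw': 0.148, 'z': 12.91, 'cost': 0.073}
ROW [0.4496, 0.5522, -0.2444, 0.0008, 0.0006, 0.083] t 12.43
ROW [0.4497, 0.5521, -0.0994, 0.0008, 0.0006, 0.083] t 12.43
```

View pics/w4.png

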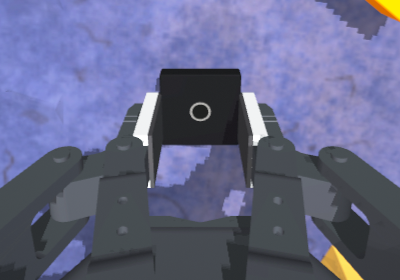

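{"fn": "jog_arm", "kwargs": {"series": "0 0 -0.12 0 0 0 -0.6;0.1 0.15 -0.244 0 0 0.02 -0.6;0.446 0.552 -0.244 0 0 0.083 -0.6;0.446 0.552 -0.244 0 0 0.083 -0.6;0.446 0.552 -0.244 0 0 0.083 -0.6;0.446 0.552 -0.244 0 0 0.083 -0.6;0.446 0.552 -0.244 0 0 0.083 -0.6;0.446 0.552 -0.244 0 0 0.083 -0.6;0.446 0.552 -0.16 0 0 0.083 -0.6;0.446 0.552 -0.11 0 0 0.083 -0.6;0.446 0.552 -0.099 0 0 0.083 -0.6;0.446 0.552 -0.099 0 0 0.083 -0.6"}}

```text
time_s: 13.92
eef_pos: [633.9, 76.6, 71.6]
ee_rot: [0.0, 0.709, 0.706, 0.0]
force: [-0.3, 0.1, -0.6]
grip_width: 0.391
grip_force: 40.9
```

```bash
python3 - <<'E'
from h import *
W=capture("wrist");s=sense();print(s["eef_pos"],s["grip_width"],s["force"])
z=s["eef_pos"][2]-19.6
m=near("wear_block",W,proj(W,np.array([[634,80,z+4]]))[0][::-1],40)
if m is not None: print(show(fit("wear_block",[(W,m)],[634,80,0,z],False)))
go(634.2,77,62.6,89.8)
E
```

```text
[634.13162485  76.68260922  71.97905557] 0.3916669165857081 [-0.17127278  0.43082398 -0.99672484]
{'x': 633.874, 'y': 79.945, 'yaw': -0.014, 'z': 52.379, 'cost': 0.05}
ROW [0.0004, -0.0001, 0.0237, 0.0011, 0.0001, -0.0003] t 14.03
```

{"fn": "jog_arm", "kwargs": {"series": "0.002 0 0.008 0 0 0 -0.6;0.002 0 0.015 0 0 0 -0.6;0.002 0 0.02 0 0 0 -0.6;0.002 0 0.022 0 0 0 -0.6;0.002 0 0.0235 0 0 0 -0.6;0.002 0 0.0235 0 0 0 -0.6"}}

```text
time_s: 14.78
eef_pos: [633.8, 78.0, 62.8]
ee_rot: [0.0, 0.708, 0.706, -0.0]
force: [-5.2, -1.0, 10.2]
grip_width: 0.39
grip_force: 42.0
```

{"fn": "jog_arm", "kwargs": {"series": "0.002 0 0.0225 0 0 0 -0.6;0.002 0 0.0225 0 0 0 0;0.002 0 0.0225 0 0 0 0.5;0.002 0 0.0225 0 0 0 0.5;0.002 0 -0.02 0 0 0 0.5;0.002 0 -0.1 0 0 0 0.5;0.002 0 -0.2 0 0 0 0.5;0.002 0 -0.2 0 0 0 0.5"}}

```text
time_s: 15.78
eef_pos: [635.4, 78.8, 146.0]
ee_rot: [0.003, 0.708, 0.706, 0.002]
force: [1.1, -0.9, -0.3]
grip_width: 0.753
grip_force: 0.0
```

```bash
python3 - <<'E'
from h import *
W=capture("wrist");s=sense();print(s["eef_pos"],s["time_s"])
cv2.imwrite("pics/w5.png",W["img"][100:400,170:470,::-1])
for l,z,zz in(("wear_block",43,0),("steel_block",25,0)):
    m=near(l,W,proj(W,np.array([[634,80,z+4]]))[0][::-1],40)
    if m is not None: print(l,show(fit(l,[(W,m)],[634,80,0,z],False)))
go(525,225,160,4)
E
```

```text
[634.45734282  78.79069304 143.60032628] 15.825
wear_block {'x': 634.65, 'y': 81.46, 'yaw': 0.014, 'z': 43.0, 'cost': 0.02}
steel_block {'x': 637.254, 'y': 85.588, 'yaw': 0.212, 'z': 25.0, 'cost': 7.642}
ROW [0.3645, -0.2726, -0.0469, -0.0005, 0.0004, 0.9533] t 15.93
```

View pics/w5.png

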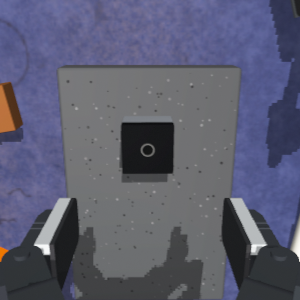

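{"fn": "jog_arm", "kwargs": {"series": "0.364 -0.273 -0.047 0 0 0.953 0.5;0.364 -0.273 -0.047 0 0 0.953 0.5;0.364 -0.273 -0.047 0 0 0.953 0.5;0.364 -0.273 -0.047 0 0 0.953 0.5;0.364 -0.273 -0.047 0 0 0.953 0.5;0.364 -0.273 -0.047 0 0 0.953 0.5;0.364 -0.273 -0.047 0 0 0.953 0.5;0.364 -0.273 -0.047 0 0 0.953 0.5;0.364 -0.273 -0.047 0 0 0.953 0.5;0.364 -0.273 -0.047 0 0 0.953 0.5"}}

```text
time_s: 17.18
eef_pos: [525.0, 224.7, 159.8]
ee_rot: [0.0, 0.999, 0.037, -0.0]
force: [-0.4, -0.5, -0.5]
grip_width: 0.753
grip_force: 0.0
```

```bash
python3 - <<'E'
from h import *
W=capture("wrist");s=sense();print(s["eef_pos"],s["time_s"],s["joints"])
cv2.imwrite("pics/w6.png",W["img"][:,:,::-1])
m=near("sine_bar",W,proj(W,np.array([[525,229,20]]))[0][::-1],60)
if m is not None: print(show(fit("sine_bar",[(W,m)],[525,229,.07,0],False)),m.sum())
go(525,229,160,4)
E
```

```text
[525.01907897 224.74210505 159.96387514] 17.225 [ 1.99399517e-01  4.95335063e-01  1.47679933e+00 -3.30550088e-05
  1.17016258e+00  1.69697251e+00]
{'x': 526.595, 'y': 231.422, 'yaw': 0.062, 'z': 0.0, 'cost': 0.021} 6487
ROW [0.0006, -0.0106, 0.0002, 0.0001, 0.0003, 0.0018] t 17.27
```

View pics/w6.png

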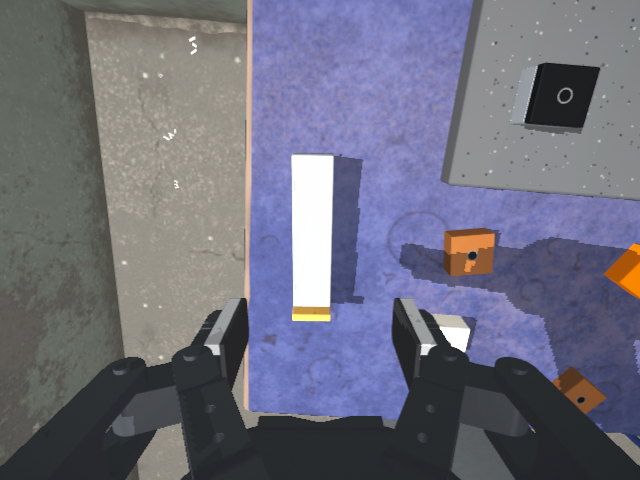

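```bash
python3 - <<'E'
from h import *
go(525.8,230.8,29,3.8)
E
```

```text
ROW [0.0031, -0.015, 0.3277, 0.0001, 0.0003, 0.004] t 17.27
```

{"fn": "jog_arm", "kwargs": {"series": "0.003 -0.015 0.1 0 0 0.004 0.5;0.003 -0.015 0.2 0 0 0.004 0.5;0.003 -0.015 0.28 0 0 0.004 0.5;0.003 -0.015 0.315 0 0 0.004 0.5;0.003 -0.015 0.327 0 0 0.004 0.5;0.003 -0.015 0.327 0 0 0.004 0.5;0.003 -0.015 0.327 0 0 0.004 -0.2;0.003 -0.015 0.327 0 0 0.004 -0.8;0.003 -0.015 0.327 0 0 0.004 -0.8;0.003 -0.015 0.327 0 0 0.004 -0.8;0.003 -0.015 0.327 0 0 0.004 -0.8", "grip_force": 60}}

```text
time_s: 18.65
eef_pos: [526.4, 231.0, 30.4]
ee_rot: [-0.0, 0.999, 0.032, 0.001]
force: [-1.5, -0.2, 5.2]
grip_width: 0.34
grip_force: 59.6
```

```bash
python3 - <<'E'
from h import *
W=capture("wrist");s=sense();print(s["eef_pos"],s["time_s"],s["force"],s["grip_width"],s["grip_force"])
m=near("sine_bar",W,proj(W,np.array([[526,231,32]]))[0][::-1],90)
if m is not None: print(show(fit("sine_bar",[(W,m)],[526,231,.07,0],False)),m.sum())
go(526,230,150,4)
E
```

```text
[526.40474867 231.03883093  30.43276207] 18.7 [-1.2467911  -0.48776404  5.64624233] 0.33557979754085376 59.6025475859642
{'x': 526.077, 'y': 231.323, 'yaw': 0.061, 'z': 0.0, 'cost': 0.236} 18142
ROW [-0.0007, 0.0024, -0.2989, -0.0002, -0.001, -0.0036] t 18.75
```

{"fn": "jog_arm", "kwargs": {"series": "0 0 -0.02 0 0 0 -0.8;0 0 -0.1 0 0 0 -0.8;0 0 -0.2 0 0 0 -0.8;0 0 -0.3 0 0 0 -0.8;0 0 -0.3 0 0 0 -0.8"}}

```text
time_s: 19.38
eef_pos: [526.8, 231.1, 151.7]
ee_rot: [-0.0, 0.999, 0.032, 0.002]
force: [1.0, -1.1, -7.7]
grip_width: 0.332
grip_force: 61.2
```

```bash
python3 - <<'E'
from h import *
s=sense();print(s["eef_pos"],s["force"],s["grip_width"])
go(634.3,27.3,150,89.7,0);go(634.3,27.3,110,89.7,15.07)
E
```

```text
[526.78701776 231.06290134 151.65412081] [ 0.98168944 -1.11794922 -7.70775461] 0.33202664036999663
ROW [0.2356, 0.5256, 0.0049, 0.0019, -0.0027, -0.9558] t 19.38
ROW [0.2351, 0.5257, 0.1049, 0.1275, 0.132, -0.9495] t 19.38
```

{"fn": "jog_arm", "kwargs": {"series": "0.236 0.526 0.005 0 0 -0.956 -0.8;0.236 0.526 0.005 0 0 -0.956 -0.8;0.236 0.526 0.005 0 0 -0.956 -0.8;0.236 0.526 0.005 0 0 -0.956 -0.8;0.236 0.526 0.005 0 0 -0.956 -0.8;0.236 0.526 0.005 0 0 -0.956 -0.8;0.236 0.526 0.005 0 0 -0.956 -0.8;0.236 0.526 0.005 0 0 -0.956 -0.8;0.236 0.526 0.005 0 0 -0.956 -0.8;0.235 0.526 0.06 0.1275 0.132 -0.9495 -0.8;0.235 0.526 0.104 0.1275 0.132 -0.9495 -0.8;0.235 0.526 0.104 0.1275 0.132 -0.9495 -0.8;0.235 0.526 0.104 0.1275 0.132 -0.9495 -0.8"}}

```text
time_s: 21.0
eef_pos: [633.3, 27.2, 108.2]
ee_rot: [-0.093, 0.704, 0.699, 0.09]
force: [0.1, 0.5, -7.2]
grip_width: 0.337
grip_force: 62.0
```

```bash
cat >> h.py <<'E'
def fitb(label,views,p0,tilt0):
    B=[(p,cv2.GaussianBlur(m.astype(np.float32),(0,0),1.5)) for p,m in views]
    def c(v): return sum(((render(p,M[label],Ro.from_euler("ZY",[90+v[3],-v[4]],degrees=True).as_matrix(),v[:3])-b)**2).sum()/b.sum() for p,b in B)
    v0=np.r_[p0,0,tilt0]
    r=minimize(c,v0,method="Nelder-Mead",options=dict(initial_simplex=v0+np.vstack([np.zeros(5),np.eye(5)*4]),xatol=.03,fatol=1e-5,maxiter=900))
    return r.x.round(2).tolist(),round(r.fun/len(views),3)
E
python3 - <<'E'
from h import *
s=sense();print(s["eef_pos"],s["force"],s["joints"].round(2))
print("tool x",cur()[1][:,0].round(3))
S=capture("scene");D=capture("side")
cv2.imwrite("pics/d7.png",cv2.resize(D["img"][180:380,180:440,::-1],None,fx=2.5,fy=2.5))
O=cur()[0]-cur()[1]@np.array([.7,0,-30.4]);O=cur()[0]+cur()[1]@np.array([-.7,0,30.4]);print("O",O)
vs=[(p,m) for p,m in((p,near("sine_bar",p,proj(p,O[None])[0][::-1],50)) for p in(S,D)) if m is not None]
print(len(vs),fitb("sine_bar",vs,O,15))
go(634.3,27.3,72,89.7,15.07);go(634.3,27.3,67.9,89.7,15.07)
E
```

```text
[633.32991254  27.153394   108.19045401] [ 0.06237974  0.54162379 -7.15165019] [-0.24  0.69  1.31  0.27  1.21 -0.33]
tool x [0.007 0.966 0.257]
O [633.44681435  34.60018422  79.18368883]
2 ([636.85, 43.74, 74.79, 10.19, 21.97], np.float64(0.264))
ROW [-0.0239, 0.0026, 0.0884, -0.0022, 0.0012, -0.0004] t 21.2
ROW [-0.0265, 0.0026, 0.0983, -0.0022, 0.0012, -0.0004] t 21.2
```

View pics/d7.png

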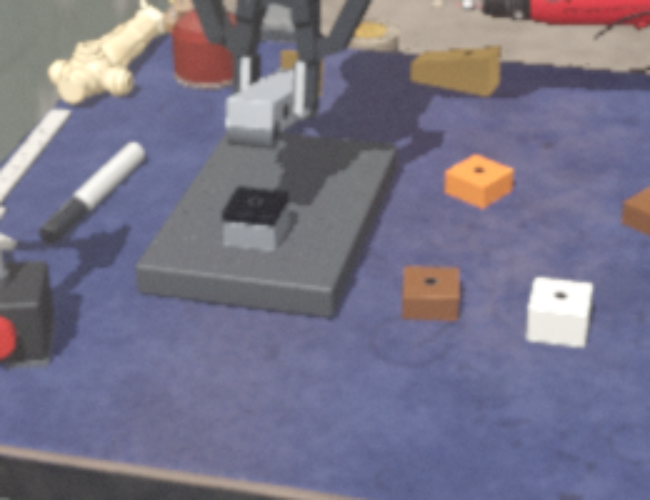

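{"fn": "jog_arm", "kwargs": {"series": "-0.012 0.0026 0.045 0 0 0 -0.8;-0.0215 0.0026 0.08 0 0 0 -0.8;-0.0239 0.0026 0.0884 0 0 0 -0.8;-0.0239 0.0026 0.0884 0 0 0 -0.8"}}

```text
time_s: 21.7
eef_pos: [634.0, 26.8, 70.9]
ee_rot: [-0.094, 0.703, 0.699, 0.091]
force: [-0.7, -0.5, -6.9]
grip_width: 0.339
grip_force: 61.9
```

```bash
python3 - <<'E'
from h import *
s=sense();print(s["eef_pos"],s["force"])
D=capture("side");S=capture("scene")
a=cv2.resize(D["img"][210:310,230:350,::-1],None,fx=3.3,fy=3.3);b=cv2.resize(S["img"][200:300,260:400,::-1],None,fx=2.8,fy=3.3)
cv2.imwrite("pics/d8.png",np.hstack([a,b]))
go(634.3,27.3,67.9,89.7,15.07)
E
```

```text
[634.01856648  26.83522805  70.91415754] [-0.65457882 -0.52373898 -6.8762118 ]
ROW [-0.001, -0.0001, 0.0095, -0.0023, 0.0007, -0.0008] t 21.8
```

View pics/d8.png

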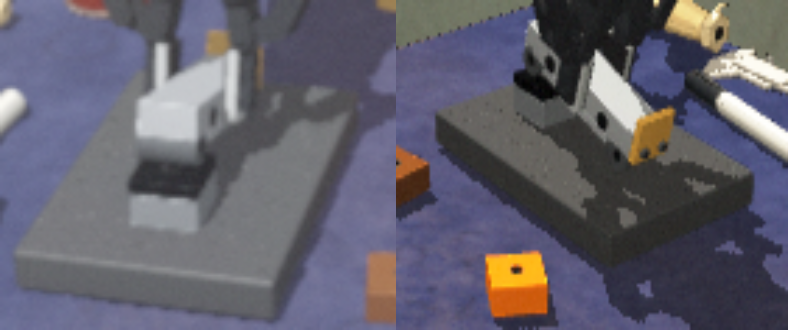

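{"fn": "jog_arm", "kwargs": {"series": "-0.001 0 0.002 -0.002 0 0 -0.8;-0.001 0 0.004 -0.002 0 0 -0.8;-0.001 0 0.006 -0.002 0 0 -0.8;-0.001 0 0.0075 -0.002 0 0 -0.8;-0.001 0 0.0075 -0.002 0 0 -0.8"}}

```text
time_s: 22.42
eef_pos: [634.0, 27.2, 68.2]
ee_rot: [-0.093, 0.703, 0.699, 0.092]
force: [-0.1, -0.4, -6.7]
grip_width: 0.337
grip_force: 62.0
```

{"fn": "jog_arm", "kwargs": {"series": "-0.0002 0 0.001 0 0 0 -0.8;-0.0004 0 0.002 0 0 0 -0.8;-0.0004 0 0.002 0 0 0 -0.8"}}

```text
time_s: 22.8
eef_pos: [634.1, 27.2, 67.9]
ee_rot: [-0.093, 0.703, 0.699, 0.092]
force: [-1.1, -0.6, -1.2]
grip_width: 0.335
grip_force: 62.6
```

{"fn": "jog_arm", "kwargs": {"series": "-0.0002 0 0.001 0 0 0 -0.8;-0.0002 0 0.001 0 0 0 -0.8"}}

```text
time_s: 23.05
eef_pos: [634.2, 27.2, 67.8]
ee_rot: [-0.092, 0.703, 0.699, 0.092]
force: [-5.5, -1.6, 5.6]
grip_width: 0.334
grip_force: 63.4
```

```bash
python3 - <<'E'
from h import *
s=sense();print(s["eef_pos"],s["force"],s["wrist_torque"])
E
```

```text
[634.17260794  27.20239283  67.80592307] [-5.50023407 -1.56443036  5.56117249] [-0.01556478  0.85060646  0.24205888]
```

{"fn": "jog_arm", "kwargs": {"series": "-0.0002 0 0.0005 0 0 0 -0.15;-0.0002 0 0.0005 0 0 0 0.1;-0.0002 0 0.0005 0 0 0 0.2;-0.0002 0 0.0005 0 0 0 0.3;-0.0002 0 -0.03 0 0 0 0.3;-0.0002 0 -0.1 0 0 0 0.3;-0.0002 0 -0.2 0 0 0 0.3;-0.0002 0 -0.25 0 0 0 0.3"}}

```text
time_s: 24.05
eef_pos: [634.7, 0.5, 166.8]
ee_rot: [-0.091, 0.703, 0.699, 0.093]
force: [-0.2, -0.4, -0.6]
grip_width: 0.649
grip_force: 0.0
```

```bash
python3 - <<'E'
from h import *
s=sense();print(s["eef_pos"],s["force"])
S=capture("scene");D=capture("side");W=capture("wrist")
cv2.imwrite("pics/w9.png",np.hstack([cv2.resize(D["img"][210:310,230:350,::-1],None,fx=3,fy=3.6),cv2.resize(W["img"][:,100:540,::-1],None,fx=.75,fy=.75)]))
O=np.array([634,35,38.3])
for P in((S,D),(W,),(S,D,W)):
    vs=[(p,m) for p,m in((p,near("sine_bar",p,proj(p,O[None]+[0,0,20])[0][::-1],50)) for p in P) if m is not None]
    if vs: print(len(vs),fitb("sine_bar",vs,O,15))
m=near("wear_block",W,proj(W,np.array([[634,80,47]]))[0][::-1],40)
go(553,-225,170,-11.6,0)
E
```

```text
[6.34700430e+02 4.64716048e-01 1.66790807e+02] [-0.2362883  -0.38147815 -0.5615512 ]
2 ([632.03, 34.38, 37.49, 0.22, 15.9], np.float64(0.031))
1 ([633.94, 34.34, 30.83, -0.54, 12.15], np.float64(0.006))
3 ([633.66, 34.88, 36.2, -0.21, 15.77], np.float64(0.03))
ROW [-0.5436, -0.1987, -0.1637, -0.1487, -0.1195, 1.1176] t 24.55
```

View pics/w9.png

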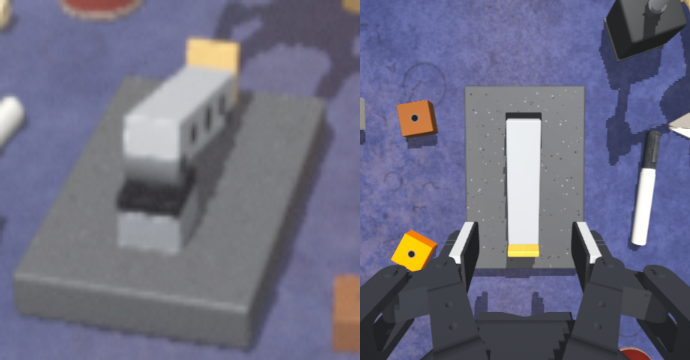

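{"fn": "jog_arm", "kwargs": {"series": "-0.544 -0.199 -0.164 -0.149 -0.12 1.118 0.3;-0.544 -0.199 -0.164 -0.149 -0.12 1.118 0.3;-0.544 -0.199 -0.164 -0.149 -0.12 1.118 0.3;-0.544 -0.199 -0.164 -0.149 -0.12 1.118 0.3;-0.544 -0.199 -0.164 -0.149 -0.12 1.118 0.3;-0.544 -0.199 -0.164 -0.149 -0.12 1.118 0.3;-0.544 -0.199 -0.164 -0.149 -0.12 1.118 0.3;-0.544 -0.199 -0.164 -0.149 -0.12 1.118 0.3;-0.544 -0.199 -0.164 -0.149 -0.12 1.118 0.3;-0.544 -0.199 -0.164 -0.149 -0.12 1.118 0.3;-0.544 -0.199 -0.164 -0.149 -0.12 1.118 0.3;-0.544 -0.199 -0.164 -0.149 -0.12 1.118 0.3"}}

```text
out of range: row 1 has 1.118, outside -1 to 1
```

```bash
python3 - <<'E'
from h import *
s=sense();print(s["eef_pos"],s["force"])
W=capture("wrist")
cv2.imwrite("pics/w10.png",W["img"][:,:,::-1])
m=near("wedge",W,proj(W,np.array([[553,-233,12]]))[0][::-1],60)
if m is not None: print(show(fit("wedge",[(W,m)],[553,-233,-.2,0],False)),m.sum())
go(553,-232,35,-11.6)
E
```

```text
[633.83429163   1.49376879 162.94587614] [0.5183769  0.34086298 0.0644869 ]
ROW [-0.648, -0.1981, 0.1585, -0.1484, -0.1198, 1.1176] t 24.65
```

View pics/w10.png

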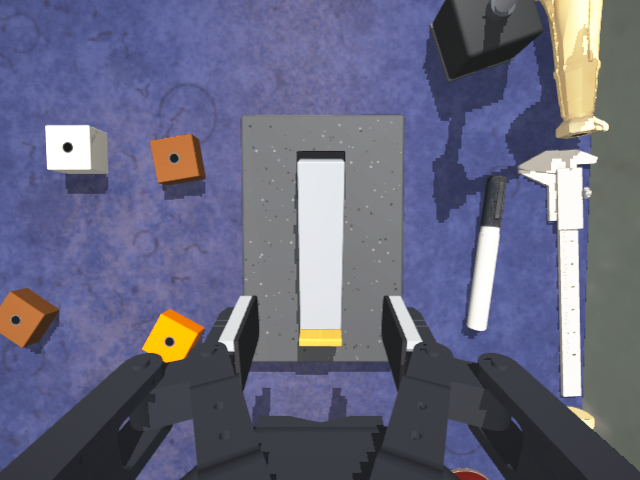

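```bash
python3 - <<'E'
from h import *
go(600,-100,170,40,0)
E
```

```text
ROW [-0.2411, -0.0833, -0.0819, -0.0736, -0.1557, 0.5483] t 24.65
```

{"fn": "jog_arm", "kwargs": {"series": "-0.241 -0.083 -0.082 -0.0735 -0.1555 0.548 0.3;-0.241 -0.083 -0.082 -0.0735 -0.1555 0.548 0.3;-0.241 -0.083 -0.082 -0.0735 -0.1555 0.548 0.3;-0.241 -0.083 -0.082 -0.0735 -0.1555 0.548 0.3;-0.241 -0.083 -0.082 -0.0735 -0.1555 0.548 0.3;-0.241 -0.083 -0.082 -0.0735 -0.1555 0.548 0.3"}}

```text
time_s: 25.4
eef_pos: [600.3, -99.6, 170.3]
ee_rot: [-0.0, 0.939, 0.343, 0.0]
force: [0.5, 0.5, -0.0]
grip_width: 0.648
grip_force: 0.0
```

```bash
python3 - <<'E'
from h import *
print(sense()["eef_pos"]);go(553,-225,170,-11.6,0)
E
```

```text
[600.34398536 -99.55474147 170.3157722 ]
ROW [-0.2927, 0.1634, 0.0005, -0.0003, -0.0006, 0.5749] t 25.4
```

{"fn": "jog_arm", "kwargs": {"series": "-0.293 0.163 0 0 0 0.575 0.3;-0.293 0.163 0 0 0 0.575 0.3;-0.293 0.163 0 0 0 0.575 0.3;-0.293 0.163 0 0 0 0.575 0.3;-0.293 0.163 0 0 0 0.575 0.3;-0.293 0.163 0 0 0 0.575 0.3;-0.293 0.163 0 0 0 0.575 0.3"}}

```text
time_s: 26.28
eef_pos: [552.3, -225.5, 170.3]
ee_rot: [-0.0, 0.995, -0.1, 0.0]
force: [0.9, -0.0, 0.7]
grip_width: 0.653
grip_force: 0.0
```

```bash
python3 - <<'E'
from h import *
s=sense();print(s["eef_pos"],s["force"])
W=capture("wrist")
m=near("wedge",W,proj(W,np.array([[553,-233,12]]))[0][::-1],60)
if m is not None: print(show(fit("wedge",[(W,m)],[553,-233,-.2,0],False)),m.sum())
for a in mark_of("wedge_top",W)[:1]: print(ray(W,a["point"],26.6))
go(553,-232,30,-11.6)
E
```

```text
[ 552.31715395 -225.47342539  170.26630591] [ 0.92410133 -0.03724392  0.67969177]
{'x': 554.834, 'y': -230.797, 'yaw': -0.242, 'z': 0.0, 'cost': 0.015} 3000
[ 555.5548605  -231.89448089   26.6       ]
ROW [0.0046, 0.0161, 0.3507, -0.0003, -0.0004, -0.0002] t 26.43
```

```bash
python3 - <<'E'
from h import *
go(552.2,-231.9,24,-12.8)
E
```

```text
ROW [0.0026, 0.0162, 0.3657, -0.0003, -0.0004, 0.0132] t 26.43
```

{"fn": "jog_arm", "kwargs": {"series": "0.0025 0.016 0.12 0 0 0.013 0.3;0.0025 0.016 0.24 0 0 0.013 0.3;0.0025 0.016 0.31 0 0 0.013 0.3;0.0025 0.016 0.345 0 0 0.013 0.3;0.0025 0.016 0.36 0 0 0.013 0.3;0.0025 0.016 0.365 0 0 0.013 0.3;0.0025 0.016 0.365 0 0 0.013 0.3;0.0025 0.016 0.365 0 0 0.013 -0.3;0.0025 0.016 0.365 0 0 0.013 -0.8;0.0025 0.016 0.365 0 0 0.013 -0.8;0.0025 0.016 0.365 0 0 0.013 -0.8;0.0025 0.016 0.365 0 0 0.013 -0.8;0.0025 0.016 0.365 0 0 0.013 -0.8", "grip_force": 50}}

```text
time_s: 28.05
eef_pos: [552.4, -231.9, 25.0]
ee_rot: [0.0, 0.994, -0.112, 0.001]
force: [-1.7, 0.6, 5.3]
grip_width: 0.291
grip_force: 51.0
```

```bash
python3 - <<'E'
from h import *
p,R,s=cur();print(p,s["force"],s["grip_width"],R[:,0])
W=capture("wrist")
cv2.imwrite("pics/w11.png",W["img"][200:,120:520,::-1])
m=near("wedge",W,proj(W,np.array([[553,-233,20]]))[0][::-1],80)
if m is not None: f=fit("wedge",[(W,m)],[554,-232,-.22,0],False);print(show(f),"tool-x off",R.T@(np.array([f["x"],f["y"],0])-p))
for a in mark_of("wedge_top",W)[:1]: print("wt",a["confidence"],R.T@(ray(W,a["point"],26.6)-p))
g=W["img"].astype(int)
go(553,-150,160,20);go(590,-80,170,60)
E
```

```text
[ 552.42858654 -231.94153706   24.97909595] [-1.74770703  0.55943768  5.26890537] 0.2913025292287848 [ 0.97474887 -0.22329867  0.0015321 ]
{'x': 555.193, 'y': -232.245, 'yaw': -0.228, 'z': 0.0, 'cost': 0.019} tool-x off [ 2.7243218  -0.31995514 24.98331839]
wt 0.78 [ 1.59827477  0.70182068 -1.61849922]
ROW [-0.0439, -0.2001, -0.3376, 0.0003, -0.001, -0.3656] t 28.2
ROW [0.0072, -0.3913, -0.3625, 0.0006, -0.0009, -0.81] t 28.2
```

View pics/w11.png

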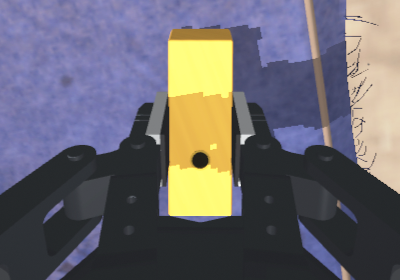

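{"fn": "jog_arm", "kwargs": {"series": "0 0 -0.03 0 0 0 -0.8;0 0 -0.15 0 0 0 -0.8;0 0 -0.3 0 0 0 -0.8;0.007 -0.391 -0.362 0 0 -0.81 -0.8;0.007 -0.391 -0.362 0 0 -0.81 -0.8;0.007 -0.391 -0.362 0 0 -0.81 -0.8;0.007 -0.391 -0.362 0 0 -0.81 -0.8;0.007 -0.391 -0.362 0 0 -0.81 -0.8;0.007 -0.391 -0.362 0 0 -0.81 -0.8;0.007 -0.391 -0.362 0 0 -0.81 -0.8;0.007 -0.391 -0.362 0 0 -0.81 -0.8"}}

```text
time_s: 29.58
eef_pos: [589.4, -79.9, 169.1]
ee_rot: [-0.0, 0.866, 0.499, 0.0]
force: [-0.1, 0.1, -3.9]
grip_width: 0.297
grip_force: 50.5
```

```bash
python3 - <<'E'
from h import *
print(sense()["eef_pos"],sense()["force"])
T=np.array([634.1,-5.2,86.6]);xb=np.array([0,.9656,.26]);zb=np.array([0,-.26,.9656])
print(T+3*xb+30*zb);go(*(T+3*xb+30*zb),89.7,15.07)
E
```

```text
[589.39454095 -79.94771704 169.0896277 ] [-0.06620096  0.06288116 -3.92556729]
[634.1    -10.1032 116.348 ]
ROW [0.2071, 0.0092, 0.1319, 0.0434, 0.1634, -0.329] t 29.57
```

{"fn": "jog_arm", "kwargs": {"series": "0.207 0.009 0.03 0.0435 0.1635 -0.329 -0.8;0.207 0.009 0.06 0.0435 0.1635 -0.329 -0.8;0.207 0.009 0.1 0.0435 0.1635 -0.329 -0.8;0.207 0.009 0.132 0.0435 0.1635 -0.329 -0.8;0.207 0.009 0.132 0.0435 0.1635 -0.329 -0.8;0.207 0.009 0.132 0.0435 0.1635 -0.329 -0.8"}}

```text
time_s: 30.32
eef_pos: [634.5, -10.0, 117.3]
ee_rot: [-0.092, 0.703, 0.699, 0.093]
force: [0.5, 0.6, -3.5]
grip_width: 0.29
grip_force: 50.5
```

```bash
python3 - <<'E'
from h import *
p,R,s=cur();print(p,s["force"],R[:,0].round(4))
T=np.array([634.1,-5.2,86.6]);xb=np.array([0,.9656,.26]);zb=np.array([0,-.26,.9656])
W=capture("wrist")
f=M["wedge"]; O=p+R@np.array([2.2,0,25])
m=near("wedge",W,proj(W,(O+[0,0,18])[None])[0][::-1],80)
if m is not None: print("wedge",fitb("wedge",[(W,m)],O,15),O)
m=near("sine_bar",W,(180,320),120)
if m is not None:
    c=np.argwhere(m);print("bar px",c.min(0),c.max(0),m.sum())
    for r in(60,90,120,150,180): 
        q=np.where(m[r])[0]
        if len(q): print(r,q.min(),q.max())
# predicted bar top edges
Rb=Ro.from_euler("ZY",[89.7,-15.07],degrees=True).as_matrix();Ob=np.array([634,34.6,38.3])
print(proj(W,(np.array([[60,-15,32],[60,15,32],[20,-15,32],[20,15,32.]])@Rb.T+Ob)).round(1))
for dz in(4,1): go(*(T+3*xb+dz*zb),89.7,15.07)
E
```

```text
[634.50008424  -9.96162492 117.26062624] [ 0.48827806  0.64486721 -3.54652188] [0.0055 0.9659 0.2588]
wedge ([634.65, -2.21, 89.68, -0.52, 13.97], np.float64(0.003)) [634.5817335   -1.36643783  93.68190506]
bar px [120 288] [229 349] 6387
120 292 346
150 288 348
180 289 347
[[348.6 121.2]
 [287.  121.2]
 [346.7 202.1]
 [289.3 202.2]]
ROW [-0.0008, -0.0012, 0.067, 0.0009, 0.0005, 0.0006] t 30.48
ROW [-0.0008, -0.0012, 0.0745, 0.0009, 0.0005, 0.0006] t 30.48
```

{"fn": "jog_arm", "kwargs": {"series": "-0.0008 -0.0015 0.03 0.001 0 0 -0.8;-0.0008 -0.0015 0.055 0.001 0 0 -0.8;-0.0008 -0.0015 0.067 0.001 0 0 -0.8;-0.0008 -0.0015 0.072 0.001 0 0 -0.8;-0.0008 -0.0015 0.0745 0.001 0 0 -0.8;-0.0008 -0.0015 0.0745 0.001 0 0 -0.8"}}

```text
time_s: 31.22
eef_pos: [633.8, -2.8, 87.7]
ee_rot: [-0.093, 0.702, 0.7, 0.093]
force: [1.1, -0.0, -4.2]
grip_width: 0.29
grip_force: 50.6
```

```bash
python3 - <<'E'
from h import *
p,R,s=cur();print(p,s["force"],s["wrist_torque"])
T=np.array([634.1,-5.2,86.6]);xb=np.array([0,.9656,.26]);zb=np.array([0,-.26,.9656])
print("along",(p-T)@xb,"above",(p-T)@zb)
S=capture("scene");c=proj(S,np.array([[634,-20,60]]))[0].astype(int)
i=S["img"][c[1]-45:c[1]+45,c[0]-60:c[0]+60,::-1];cv2.imwrite("pics/s12.png",cv2.resize(i,None,fx=6,fy=6,interpolation=cv2.INTER_CUBIC))
E
```

```text
[633.81048176  -2.76586805  87.72221778] [ 1.07654722 -0.02002266 -4.2471868 ] [-3.28876436e-01 -1.97551280e-04  5.95529709e-02]
along 2.642174431256503 above 0.4507391862889351
```

View pics/s12.png

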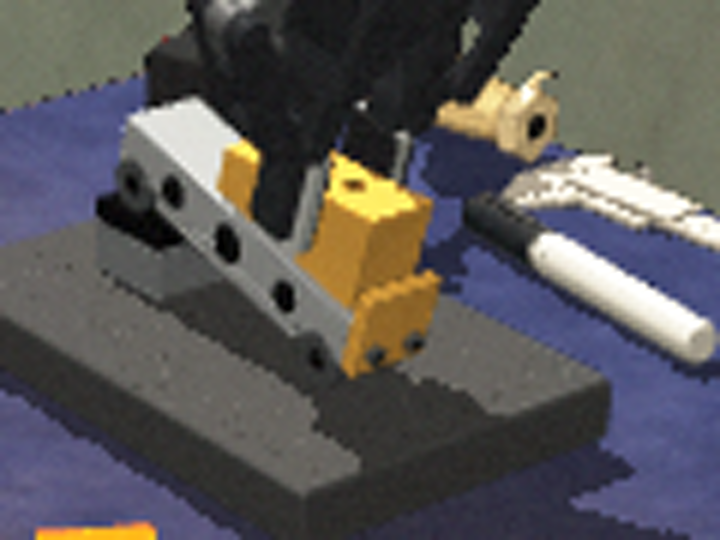

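{"fn": "jog_arm", "kwargs": {"series": "-0.002 0 0 0 0 0 -0.8;-0.004 0 0 0 0 0 -0.8;-0.005 0 0 0 0 0 -0.8;-0.006 0 0 0 0 0 -0.8;-0.006 0 0 0 0 0 -0.8"}}

```text
time_s: 31.9
eef_pos: [633.7, -5.0, 86.9]
ee_rot: [-0.093, 0.702, 0.7, 0.093]
force: [-0.5, 1.1, -4.2]
grip_width: 0.291
grip_force: 50.6
```

{"fn": "jog_arm", "kwargs": {"series": "-0.001 0 0 0 0 0 -0.8;-0.002 0 0 0 0 0 -0.8;-0.002 0 0 0 0 0 -0.8"}}

```text
time_s: 32.28
eef_pos: [633.7, -5.8, 86.7]
ee_rot: [-0.093, 0.702, 0.7, 0.093]
force: [-0.2, -0.5, -4.5]
grip_width: 0.295
grip_force: 50.6
```

{"fn": "jog_arm", "kwargs": {"series": "0 0 0.001 0 0 0 -0.8;0 0 0.0015 0 0 0 -0.8;0 0 0.0015 0 0 0 -0.8"}}

```text
time_s: 32.65
eef_pos: [633.8, -5.7, 86.4]
ee_rot: [-0.093, 0.702, 0.7, 0.093]
force: [-1.2, -1.3, -1.9]
grip_width: 0.293
grip_force: 50.9
```

{"fn": "jog_arm", "kwargs": {"series": "-0.001 0 0 0 0 0 -0.8;-0.002 0 0 0 0 0 -0.8;-0.002 0 0 0 0 0 -0.8"}}

```text
time_s: 33.02
eef_pos: [633.9, -6.2, 86.2]
ee_rot: [-0.093, 0.702, 0.7, 0.093]
force: [-1.2, 1.9, 0.5]
grip_width: 0.289
grip_force: 51.1
```

{"fn": "jog_arm", "kwargs": {"series": "-0.0005 0 0 0 0 0 -0.8;-0.001 0 0 0 0 0 -0.8;-0.001 0 0 0 0 0 -0.8"}}

```text
time_s: 33.4
eef_pos: [633.9, -6.3, 86.2]
ee_rot: [-0.093, 0.702, 0.7, 0.093]
force: [0.7, 4.9, 3.6]
grip_width: 0.298
grip_force: 51.3
```

{"fn": "jog_arm", "kwargs": {"series": "-0.0005 0 -0.0005 0 0 0 -0.8;-0.0005 0 -0.0005 0 0 0 -0.3;-0.0005 0 -0.0005 0 0 0 -0.1;-0.0005 0 -0.0005 0 0 0 0.1;-0.0005 0 -0.0005 0 0 0 0.2;-0.0005 0 -0.02 0 0 0 0.2;-0.0005 0 -0.06 0 0 0 0.2;-0.0005 0 -0.16 0 0 0 0.2;-0.0005 0 -0.26 0 0 0 0.2;-0.0005 0 -0.26 0 0 0 0.2"}}

```text
time_s: 34.65
eef_pos: [634.9, -35.3, 190.6]
ee_rot: [-0.089, 0.702, 0.7, 0.094]
force: [-0.1, 0.1, 0.5]
grip_width: 0.599
grip_force: 0.0
```

```bash
cat > chk.py <<'E'
from h import *
p,R,s=cur();print(p,s["force"],s["time_s"])
S=capture("scene");D=capture("side");W=capture("wrist")
Ob=np.array([634,34.6,38.3]);Rb=Ro.from_euler("ZY",[89.7,-15.07],degrees=True).as_matrix();Ow=Ob+Rb@np.array([-25,0,32])
for l,O in(("sine_bar",Ob),("wedge",Ow)):
    vs=[(p,m) for p,m in((p,near(l,p,proj(p,(O+[0,0,15])[None])[0][::-1],60)) for p in (S,D,W)) if m is not None]
    print(l,O.round(1),len(vs),[fitb(l,[v],O,15) for v in vs],fitb(l,vs,O,15))
m=mark_of("wedge_top",W);print("wt",[(ray(W,a["point"],(Ow+Rb@[0,0,26.6])[2]).round(1).tolist(),a["confidence"]) for a in m],(Ow+Rb@[0,0,26.6]).round(1))
# brass rows/cols along bar centreline in scene & wrist: hue profile
h=cv2.cvtColor(W["img"],cv2.COLOR_RGB2HSV)
L=proj(W,(np.array([[x,0,32.] for x in(-60,10,60)])@Rb.T+Ob)).round(1);print("bar line px",L.tolist())
n=lambda l,X:[(np.round(a["point"]).tolist(),round(a["confidence"],2)) for a in mark_of(l,X)]
for l in("steel_block","wear_block","ceramic_block","oiler"): print(l,n(l,D))
E
python3 chk.py
```

```text
[634.92320527 -35.28874235 190.59543299] [-0.08691422  0.06884676  0.46964538] 34.65
sine_bar [634.   34.6  38.3] 2 [([636.43, 39.43, 31.09, -2.7, 14.06], np.float64(0.245)), ([634.52, 89.87, 19.48, -0.28, 92.22], np.float64(0.052))] ([634.38, 39.85, 29.61, -0.06, 17.06], np.float64(0.72))
wedge [633.8   2.1  62.7] 3 [([642.89, 9.45, 56.68, -10.62, 4.28], np.float64(0.052)), ([631.08, 1.85, 62.01, 1.18, 17.03], np.float64(0.003)), ([633.68, 2.56, 54.32, -0.16, 18.16], np.float64(0.001))] ([633.37, 2.67, 61.65, -0.29, 16.31], np.float64(0.055))
wt [([636.5, -5.3, 88.4], 0.84)] [633.8  -4.8  88.4]
bar line px [[319.7, 276.8], [319.9, 188.4], [320.0, 115.3]]
steel_block [([267.0, 444.0], 0.84), ([277.0, 285.0], 0.77), ([303.0, 354.0], 0.71), ([257.0, 370.0], 0.71)]
wear_block [([271.0, 292.0], 0.19)]
ceramic_block [([311.0, 405.0], 0.65), ([276.0, 290.0], 0.16)]
oiler [([211.0, 261.0], 0.76)]
```

```bash
python3 - <<'E'
from h import *
W=capture("wrist");D=capture("side")
Ob=np.array([634,34.6,38.3]);Rb=Ro.from_euler("ZY",[89.7,-15.07],degrees=True).as_matrix()
P=lambda X,A:proj(X,np.array(A,float)@Rb.T+Ob).round(1).tolist()
m=near("sine_bar",W,(160,320),80);c=np.argwhere(m)
print("W bar rows",c[:,0].min(),c[:,0].max(),[(r,np.where(m[r])[0].min(),np.where(m[r])[0].max()) for r in(125,150)])
print("pred plain end/top, stop outer",P(W,[[60,15,32],[60,-15,32],[-60,15,44],[-66,15,44],[-66,-15,44]]))
h=cv2.cvtColor(W["img"],cv2.COLOR_RGB2HSV);y=(h[...,0]<32)&(h[...,1]>110)&(h[...,2]>90)
q=np.argwhere(y[100:330,280:360]);print("brass",q.min(0)+[100,280],q.max(0)+[100,280])
col=W["img"][225:300,320];print("brass col 320:",[int(v) for v in col.astype(int).sum(1)])
m=near("wear_block",W,proj(W,np.array([[634,81,47]]))[0][::-1],40)
if m is not None: k=np.argwhere(m);print("wear",k.min(0),k.max(0))
print("pred wear top",proj(W,np.array([[634.5+a,81.2+b,51] for a in(-17.5,17.5) for b in(-17.5,17.5)])).round(1).tolist())
print("D roller",[(a["point"],a["confidence"]) for a in mark_of("bar_roller",D)],P(D,[[50,0,10]]),"wt",[a["point"] for a in mark_of("wedge_top",D)],P(D,[[-25,0,58.6]]))
E
```

```text
W bar rows 115 222 [(125, np.int64(299), np.int64(341)), (150, np.int64(300), np.int64(341))]
pred plain end/top, stop outer [[298.1, 115.4], [342.0, 115.5], [299.9, 283.7], [300.0, 290.9], [339.4, 291.0]]
brass [189 300] [297 339]
brass col 320: [604, 604, 604, 605, 606, 605, 605, 606, 606, 606, 606, 605, 605, 604, 605, 605, 605, 605, 604, 602, 602, 602, 602, 602, 602, 602, 602, 601, 599, 599, 599, 599, 595, 553, 269, 114, 111, 113, 113, 113, 114, 111, 108, 219, 500, 594, 602, 603, 603, 600, 600, 599, 599, 598, 598, 595, 595, 594, 595, 594, 594, 594, 593, 594, 594, 594, 594, 597, 599, 599, 599, 593, 519, 230, 228]
wear [111 299] [115 341]
pred wear top [[298.1, 155.7], [297.8, 110.2], [342.8, 155.6], [342.8, 110.0]]
D roller [([256.7, 282.2], 0.89)] [[280.9, 254.3]] wt [[213.8, 296.0]] [[294.6, 216.6]]
```

```bash
python3 -c "
from rig import *
print(finish_job())"
```

```text
the job is handed in; nothing more can be done
None
```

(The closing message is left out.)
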